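Lid the sample carrier and snap its end clips shut

ROBOT

A 6-joint arm with a two-finger parallel gripper is mounted at the origin on the work surface. World frame = base frame: x ahead of the robot, y to its left, z up, the work surface at z = 0. Lengths are in m, angles in rad, forces in N, time in s.
With the tool pointing down it reaches from about 0.275 to 0.875 m from the base axis. Payload 12.5 kg.
Tool frame: the origin (TCP) lies at the very end of the fingers, on their centre line; the grasp point (between the pads) lies 19 mm behind it; z points along the fingers, y is the line along which they close (so a half turn about z gives the same grasp; the last joint's range is limited). The gripper opens to 85 mm and grips with 20 to 120 N. Pads are 22 mm wide; open, the fingers measure 114 mm over their backs; the gripper's body (76 mm by 85 mm) begins 54 mm behind the grasp point. The pads swing forward as they close: fully open they stand 13 mm farther back than shut.
Start: joints at [-1.208, 0.351, 1.652, -0, 1.139, -0.085], TCP at [0.238, -0.496, 0.231] pointing down, gripper open.
Joint ranges: [-2.75, 2.75], [-0.79, 2.1], [0.01, 2.65], [-1.57, 4.71], [0.07, 3.14], [-2.87, 2.87]. Speed limits (rad/s): [2.22, 2.22, 2.79, 3.14, 3.14, 3.14].

INTERFACE

Orientations are given as a 3x3 rotation matrix whose columns are the frame's x, y, z axes.
In Python, from bench import manip gives the robot as it stands. Calls block until the motion is done:
- manip.move_ptp(position, orientation): joint-space move of the TCP to a pose.
- manip.move_l(position, attitude=None, max_speed=0.15): straight line of the TCP; attitude=None keeps the orientation; max_speed is the mean speed in m/s.
- manip.move_j(angles): joint-space move.
- manip.set_gripper(opening, effort=None): opening from 0.0 (shut) to 1.0 (fully open); effort is the grip in N (None keeps the last); returns when the fingers have stopped.
- manip.dwell(seconds).
- manip.inverse_kinematics(position, orientation): joint angles nearest the present ones, or None.
- manip.grab_frame(name): name is "scene" or "side" or "wrist"; returns (picture, depth): 420x560x3 uint8, red, green, blue; 420x560 float32, m along the optical axis (not along the pixel's ray), 0 where there is no reading.
- manip.get_calibration(name): a dict with "camera_matrix" (3x3 intrinsics, pixels), "R" (3x3) and "t" (3): a world point X has camera coordinates R X + t. Camera axes: x right, y down, z forward; pixel columns grow to the right and rows downward; lengths in m; the calibration is good to about 2 mm. A picture is of the moment at which its call begins: read the wrist's pose just before it. get_calibration takes no time and is no camera call; for the wrist camera it gives the pose at the moment of the call.
A pose or a line that the arm cannot do raises manip.Unreachable and nothing moves.
- manip.sign_off(): hands the job in; it is judged then, once.
Trained networks look in the newest picture that a camera, given by its name, has taken for a name from the list of things; names that differ only in an ending like _2 or _b are one class to them, and where a whole thing is asked for, a point or a joint stands for the part that bears it (a point fixed in the world has none). Each returns a list of dicts, best first, with "confidence" (0 to 1); they miss things now and then, are a little off and sometimes report something else, mostly with a low value. They report only what shows in the picture. A call takes as long as a camera call. They do not tell look-alikes from the thing itself.
- manip.look_for(camera, name): "at" ([x, y, z] in m, in world coordinates, good to about 4 mm: the middle of the surface that is visible of it).
Readings, each from a call of its own:
- manip.current_time(): time.
- manip.current_qpos(): joint angles.
- manip.current_joint_vel(): joint speeds.
- manip.current_joint_torque(): joint torques, N m.
- manip.current_ee_pos(): TCP position.
- manip.current_tcp_rot(): TCP orientation.
- manip.current_force(): force on the tool from outside, world axes, zero at the start.
- manip.current_ft_torque(): the same for the moment, N m.
- manip.current_grip_width(): opening from 0.0 (shut) to 1.0 (fully open).
- manip.current_grip_force(): force on a finger pad.
Only numpy, scipy, OpenCV 4.12 (cv2) and the standard library are available. Lean on these libraries where they do the work, as an engineer would, in place of code of your own. Each camera call takes 0.05 s, during which the arm holds its last target. There are 200 camera calls.

TASK

Close the open sample carrier for transport: pick the lid up by its handle and lay it gently and squarely on the box so that it seats fully home, then push both end clips over the lid's ends until each snaps shut and clamps the lid. Leave the glassware beside it alone.

Things in the scene. Friction and masses are not known exactly. Their poses are not given: they have to be found in the camera images.
- carrier: open sample box, heavy, does not slide: white plastic, outside 140 (x) by 180 (y) by 90 mm high, walls 4 mm, a rack of capped tubes standing in it below the rim (highest 77 mm above the bench). Origin: centre of its underside; y along its length, z up. A grey hinged clip sits at each end (+y and -y).
- carrier_mouth (a point): centre of the box's open mouth, level with the rim, 90 mm above the box's underside; axes as carrier
- lid: loose white lid, 0.2 to 0.35 kg: plate 152 (x) by 198 (y) by 8 mm, fits either way round; under it a rounded dark seal bead 7 mm deep, 128 by 168 mm outside, drops into the box's mouth (132 by 172 mm) with 2 mm to spare all round; home, the plate lies on the rim. Origin: middle of the lid at the bead's lower edge; y along its length, z up. Starts flat on the bench, handle up.
- lid_grip (a point): centre of the lid's handle bar, 49 mm above the lid's origin: bar 20 mm wide (x), 92 mm long (y), 12 mm thick, on two posts 78 mm apart; the lid's top face is 34 mm below this point, the plate's underside 42 mm below. With the lid fully home this point is 42 mm above carrier_mouth. Axes as lid.
- clip_left (a joint): angle of the clip at the carrier's +y end, rad, growing as it shuts: 0 open (leaning 0.55 rad outward from upright), about 0.55 shut on the lid (0.61 with no lid). Sprung over-centre: the spring holds it open and resists a push at its top with about 3 to 8 N until it passes 0.28; beyond that it snaps shut by itself and presses the lid down. A clip shut before the lid is home blocks the lid.
- clip_right (a joint): the same for the clip at the carrier's -y end (mirror image)
- clip_left_hinge (a point): middle of the hinge line (along the carrier's x) of the +y clip: 104 mm from the carrier's centre along y, 58 mm above its underside. Clip: 70 mm wide (x), 46 mm long from hinge to top, 4 mm thick, an inward lip at its top hooks over the lid's end, a thumb bead runs along its top outside. Pushing its top inward to the box and a little upward, along its arc, shuts it. Axes as carrier.
- clip_right_hinge (a point): the same for the -y clip (104 mm from the centre along -y)
- clip_left_tab (a point): outer edge of the thumb bead at the top of the +y clip, mid-width. Open: about 28 mm outward of the hinge line and 33 mm above it; shut: 6 mm outward of it and 43 mm above it
- clip_right_tab (a point): the same on the -y clip
- reagent_bottle: bystander: brown stoppered glass bottle, 72 mm wide, 126 mm tall; origin: centre of its underside
- vol_flask: bystander: long-necked clear glass flask, 72 mm wide, 165 mm tall; origin: centre of its underside
- beaker: bystander: small glass beaker, 72 mm wide, 85 mm tall; origin: centre of its underside
Not all that is in view belongs to the job. What is shaped like the lid but turquoise is not meant.

How it is judged:
By the outcome, as a careful person would: the job done as asked, in the order asked, and still so for the second after the job is handed in, with the robot touching nothing.
It also fails if it takes over 58 s, if anything falls off the work surface, if the arm or the gripper's body presses on something with over 40 N, if the wrist force passes 120 N, or if a joint passes its speed limit or range.

## Working session

There is one attempt and no reset: what is moved stays moved. The work goes in short steps, each a Python script; the robot and the scene stay as the last script left them, time stands still between calls to the robot, and variables do not carry over. Pictures are saved under pics/ and viewed, at most 10 in all, crops included, and the job is handed in when it is done.

```bash
mkdir -p pics; ls
python3 - <<'E'
from bench import manip
import cv2,numpy as np
for c in ["scene","side"]:
    p,d=manip.grab_frame(c); np.savez(f"{c}.npz",p=p,d=d,**manip.get_calibration(c))
    cv2.imwrite(f"pics/{c}0.png",p[:,:,::-1])
    for n in ["carrier","lid","lid_grip","clip_left_tab","clip_right_tab","reagent_bottle","vol_flask","beaker"]:
        print(c,n,[(np.round(r["at"],3).tolist(),round(r["confidence"],2)) for r in manip.look_for(c,n)])
    k=manip.get_calibration(c); print(-k["R"].T@k["t"])
print(manip.current_time())
E
```

```text
pics
scene carrier [([0.543, -0.189, 0.067], 0.61), ([0.482, 0.199, 0.014], 0.36)]
scene lid [([0.776, 0.407, 0.018], 0.79), ([0.275, -0.315, 0.018], 0.79), ([0.484, 0.2, 0.016], 0.68), ([0.253, 0.262, 0.016], 0.56)]
scene lid_grip [([0.776, 0.407, 0.019], 0.88), ([0.275, -0.315, 0.011], 0.86), ([0.48, 0.206, 0.011], 0.81), ([0.252, 0.262, 0.017], 0.72)]
scene clip_left_tab []
scene clip_right_tab [([0.5, -0.319, 0.084], 0.65)]
scene reagent_bottle [([0.795, 0.006, 0.076], 0.76)]
scene vol_flask [([0.763, -0.14, 0.05], 0.65)]
scene beaker [([0.755, 0.165, 0.056], 0.8)]
[1.18810943 0.56375423 0.74887629]
side carrier [([0.511, -0.193, 0.064], 0.8)]
side lid [([0.756, 0.4, 0.018], 0.82), ([0.228, 0.264, 0.016], 0.61), ([0.467, 0.206, 0.02], 0.6), ([0.748, 0.169, 0.056], 0.18)]
side lid_grip [([0.228, 0.263, 0.02], 0.96), ([0.752, 0.408, 0.02], 0.65), ([0.47, 0.205, 0.016], 0.59), ([0.19, -0.395, 0.016], 0.41)]
side clip_left_tab [([0.55, -0.081, 0.102], 0.48)]
side clip_right_tab [([0.496, -0.319, 0.085], 0.68), ([0.551, -0.081, 0.096], 0.23)]
side reagent_bottle [([0.766, 0.003, 0.071], 0.82), ([0.5, -0.311, 0.092], 0.43)]
side vol_flask [([0.748, -0.14, 0.051], 0.98)]
side beaker [([0.747, 0.173, 0.058], 0.8)]
[-0.03652757  0.78848609  0.96413072]
0.9
```

View pics/scene0.png

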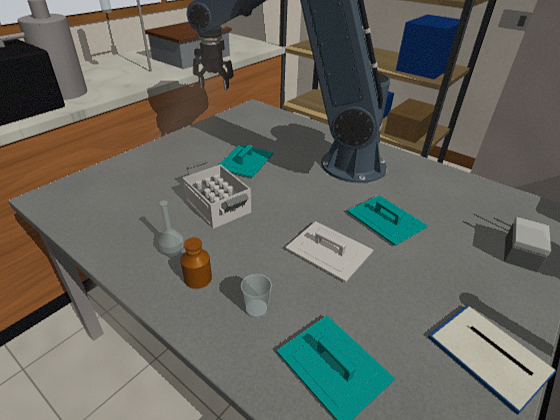

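View pics/side0.png

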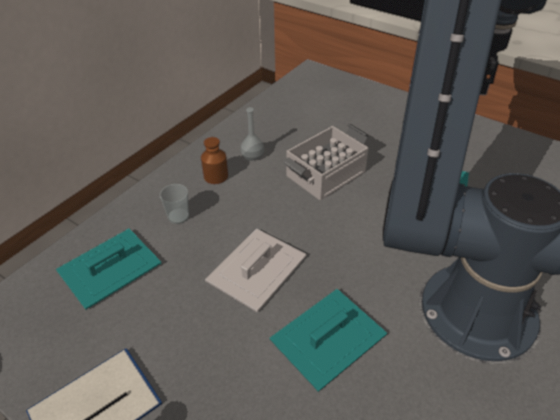

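```bash
cat > h.py <<'E'
import cv2,numpy as np
from bench import manip
def cloud(p,d,k):
    v,u=np.nonzero(d>0); z=d[v,u]; K=k["camera_matrix"]
    c=np.stack([(u-K[0,2])*z/K[0,0],(v-K[1,2])*z/K[1,1],z],1)
    return (c-k["t"])@k["R"],p[v,u].astype(int)
def rect(P):
    (c,s,a)=cv2.minAreaRect(P[:,:2].astype(np.float32))
    if s[0]>s[1]: a+=90; s=s[::-1]     # long side direction = y axis
    yaw=(a+90)%180-90                   # yaw of frame with y along the long side
    return np.round(c,4),np.round(s,4),round(yaw,2),len(P)
def down(yaw):  # tool y at world angle yaw (rad), z down
    y=np.array([np.cos(yaw),np.sin(yaw),0]); z=np.array([0,0,-1.]); return np.stack([np.cross(y,z),y,z],1)
def near(P,c,r,lo,hi): return (np.hypot(P[:,0]-c[0],P[:,1]-c[1])<r)&(P[:,2]>lo)&(P[:,2]<hi)
E
python3 - <<'E'
from h import *
for c in ["scene","side"]:
    f=np.load(c+".npz"); P,C=cloud(f["p"],f["d"],f); 
    for n,ctr,r,lo,hi in [("plate",(.475,.203),.15,.009,.02),("bar",(.475,.203),.08,.04,.07),("rim",(.525,-.2),.15,.08,.1)]:
        m=near(P,ctr,r,lo,hi)
        if n=="rim": m&=C.min(1)>110
        print(c,n,rect(P[m]),np.median(P[m],0).round(4))
s=np.load("scene.npz")["p"][205:295,270:390,::-1]
cv2.imwrite("pics/crop.png",cv2.resize(s,None,fx=5,fy=5,interpolation=cv2.INTER_CUBIC))
print(manip.current_tcp_rot().round(2))
k=manip.get_calibration("wrist"); print((-k["R"].T@k["t"]).round(3),k["R"].round(2),k["camera_matrix"])
E
```

```text
scene plate (array([0.4735, 0.1927]), array([0.1572, 0.1997]), 0.3, 2380) [0.4911 0.2061 0.016 ]
scene bar (array([0.4749, 0.1931]), array([0.0236, 0.0927]), -0.07, 240) [0.4786 0.1953 0.0545]
scene rim (array([ 0.5263, -0.2013]), array([0.1444, 0.2552]), -14.81, 388) [ 0.5314 -0.212   0.0892]
side plate (array([0.4738, 0.1932]), array([0.1553, 0.2026]), 0.31, 3850) [0.4618 0.2068 0.0145]
side bar (array([0.4734, 0.1942]), array([0.0214, 0.0908]), 0.43, 321) [0.4709 0.1979 0.0527]
side rim (array([ 0.5292, -0.1934]), array([0.1449, 0.2098]), -13.38, 441) [ 0.5263 -0.1981  0.0875]
[[ 0.9   0.43 -0.  ]
 [ 0.43 -0.9   0.  ]
 [ 0.   -0.   -1.  ]]
[ 0.297 -0.468  0.374] [[ 0.43 -0.9   0.  ]
 [-0.87 -0.42  0.26]
 [-0.23 -0.11 -0.97]] [[327.22149788   0.         284.4171138 ]
 [  0.         327.22149788 208.02902654]
 [  0.           0.           1.        ]]
```

View pics/crop.png

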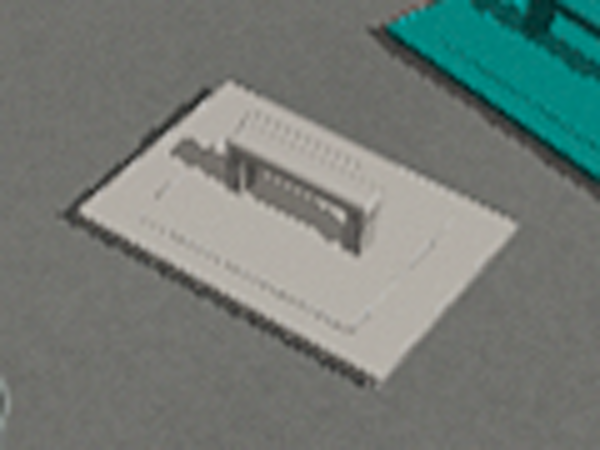

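White lid at scene (328,248) / side (256,268) is the one meant. The turquoise look-alikes at scene (245,160), (388,218) and (335,365) don't count, and the enlarged crop confirms white with a handle. The carrier is at scene (217,195). Next I'll take wrist views of the carrier and the lid to refine their poses.

Run:
```python
from h import *
for n,c,yaw in [("carrier",(.528,-.196),-14),("lid",(.474,.193),0)]:
    q=[manip.inverse_kinematics([*c,.3],down(np.radians(yaw+s))) for s in (0,180)]
    print([None if a is None else a.round(2) for a in map(lambda x:None if x is None else np.array(x),q)])
    manip.move_ptp([*c,.3],down(np.radians(yaw)))
    manip.dwell(.2); k=manip.get_calibration("wrist"); p,d=manip.grab_frame("wrist")
    np.savez(f"w_{n}.npz",p=p,d=d,**k); cv2.imwrite(f"pics/w_{n}.png",p[:,:,::-1])
    P,C=cloud(p,d,k)
    if n=="carrier":
        m=near(P,c,.15,.083,.096)&(C.min(1)>110); print("rim",rect(P[m]))
        for t in ("clip_left_tab","clip_right_tab","carrier_mouth"): print(t,[(np.round(r["at"],3),r["confidence"]) for r in manip.look_for("wrist",t)])
    else:
        print("plate",rect(P[near(P,c,.15,.009,.02)]),"bar",rect(P[near(P,c,.08,.045,.07)]),"z",np.median(P[near(P,c,.08,.045,.07),2]))
print(manip.current_time(),manip.current_ee_pos())
```

```text
[array([-0.44,  0.31,  1.53, -0.  ,  1.3 , -0.19]), None]
rim (array([ 0.5259, -0.2008]), array([0.1404, 0.2537]), -13.56, 2663)
clip_left_tab [(array([ 0.557, -0.095,  0.099]), 0.69)]
clip_right_tab [(array([ 0.496, -0.318,  0.08 ]), 0.93)]
carrier_mouth [(array([ 0.523, -0.198,  0.059]), 0.89)]
[array([ 0.3 ,  0.22,  1.66, -0.  ,  1.27,  0.3 ]), array([ 0.3 ,  0.22,  1.66, -0.  ,  1.27, -2.85])]
plate (array([0.4722, 0.1905]), array([0.1524, 0.1984]), 0.37, 16095) bar (array([0.4716, 0.1907]), array([0.0191, 0.0911]), 0.22, 1227) z 0.054892524723149025
4.5667 [0.47427291 0.19245706 0.2999674 ]
```

View pics/w_carrier.png

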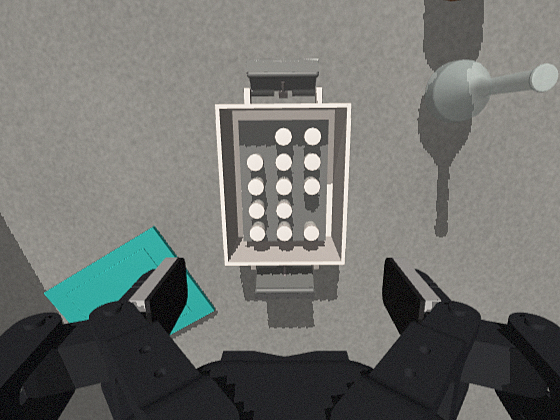

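The wrist view shows the carrier with its rim at columns 216–351, rows 104–266. Both clips are open, the top one around (283,80) and the bottom one around (283,280). My rim fit took in the clips, so I'll refit with brighter pixels only, then pick the lid.

```bash
cat >> h.py <<'E'
def carrier_fit(f,c=(.528,-.196)):
    P,C=cloud(f["p"],f["d"],f)
    m=near(P,c,.15,.083,.097)&(C.min(1)>165); return P[m]
E
python3 - <<'E'
from h import *
f=np.load("w_carrier.npz"); R=carrier_fit(f); print("rim",rect(R),np.median(R[:,2]))
manip.set_gripper(.55)
D=down(np.radians(.25)); c=[.4735,.1915]
manip.move_ptp([*c,.09],D); manip.move_l([*c,.030],D,max_speed=.08)
print(manip.current_force().round(2))
manip.set_gripper(0.,effort=60); print("w",manip.current_grip_width(),manip.current_grip_force())
manip.move_l([*c,.13],max_speed=.08); manip.dwell(.2)
print(manip.current_force().round(2),manip.current_ft_torque().round(3),manip.current_ee_pos().round(4))
k=manip.get_calibration("wrist"); p,d=manip.grab_frame("wrist"); np.savez("w_held.npz",p=p,d=d,**k); cv2.imwrite("pics/held.png",p[:,:,::-1])
k=manip.get_calibration("scene"); p,d=manip.grab_frame("scene"); np.savez("s_held.npz",p=p,d=d,**k)
print(manip.current_time())
E
```

```text
rim (array([ 0.5295, -0.1859]), array([0.1403, 0.2218]), -13.62, 2243) 0.08994912938139038
[ 0.44 -1.13  0.45]
w 0.21520585120399063 58.92855942249298
[-1.09 -0.05 -2.14] [ 0.001 -0.024 -0.053] [0.4734 0.1915 0.1297]
8.8417
```

View pics/held.png

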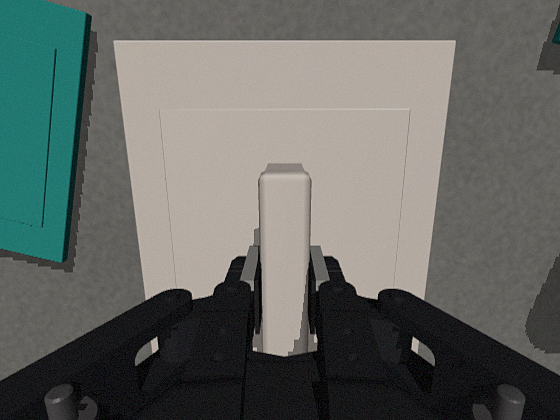

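Held view: the lid is square in the grip. Its far edge is at row 41, the plate's side edges run from columns 115 and 455, and the handle is at columns 258–311. Next I'll compute the lid offset in the hand and the box centre outside the clip width, both from the same camera so its bias cancels.

Run:
```python
from h import *
pct=np.percentile
# carrier in world via wrist cam
R=carrier_fit(np.load("w_carrier.npz")); c0=np.array([.527,-.197]); a=np.radians(-13.6)
for _ in range(3):
    M=np.array([[np.cos(a),-np.sin(a)],[np.sin(a),np.cos(a)]]); L=(R[:,:2]-c0)@M
    S=L[abs(L[:,0])>.045]; S=S[abs(S[:,1])<.1]
    (cc,s,an)=cv2.minAreaRect(S.astype(np.float32)); an=(an+45)%90-45
    c0=c0+M@np.array(cc); a+=np.radians(an)
    # slopes of the outer long edges
print("carrier",c0.round(4),np.degrees(a).round(2),np.round(s,4))
ls=[np.polyfit(e[:,1],e[:,0],1) for e in (L[(abs(L[:,0]-q*.07)<.0025)&(abs(L[:,1])<.085)] for q in(-1,1))]; print("sides",np.round(ls,4))
# held lid in tool frame
f=np.load("w_held.npz"); P,C=cloud(f["p"],f["d"],f); T=np.array([.4734,.1915]); t=np.radians(.25)
Q=(P[:,:2]-T)@np.array([[np.cos(t),-np.sin(t)],[np.sin(t),np.cos(t)]]); zz=P[:,2]
m=(abs(zz-.115)<.006)&(C.min(1)>110)&(abs(Q[:,0])<.1); print("plate z",np.median(zz[m]))
Q1=Q[m]; yb=np.linspace(.02,.09,15); lo=[];hi=[]
for y in yb:
    b=Q1[abs(Q1[:,1]-y)<.003,0]; lo.append(b.min());hi.append(b.max())
print("x edges",np.round(np.polyfit(yb,lo,1),4),np.round(np.polyfit(yb,hi,1),4),"ctr x",np.mean(np.add(lo,hi)/2).round(4))
xb=np.linspace(-.065,.065,14); top=[Q1[abs(Q1[:,0]-x)<.003,1].max() for x in xb]; print("y edge",np.round(np.polyfit(xb,top,1),4))
b=Q[(zz>.142)&(zz<.16)&(C.min(1)>110)&(abs(Q[:,0])<.02)]; print("bar",b[:,0].min().round(4),b[:,0].max().round(4),b[:,1].max().round(4))
f=np.load("s_held.npz"); P,C=cloud(f["p"],f["d"],f); m=near(P,T,.14,.109,.12)&(C.min(1)>110); print("scene lid",rect(P[m]))
f=np.load("side.npz"); 
for n in("scene","side"):
    f=np.load(n+".npz"); P,C=cloud(f["p"],f["d"],f); m=near(P,c0,.15,.083,.097)&(C.min(1)>110); Lx=(P[m][:,:2]-c0)@M; Lx=Lx[abs(Lx[:,0])>.045]
    print(n,"carrier local min/max",pct(Lx,1,axis=0).round(4),pct(Lx,99,axis=0).round(4))
```

```text
carrier [ 0.5246 -0.2063] -13.62 [0.1403 0.1798]
sides [[-0.0007 -0.0687]
 [-0.0012  0.0688]]
plate z 0.11475631426200801
x edges [-0.003 -0.076] [-0.001   0.0758] ctr x -0.0002
y edge [0.0014 0.0983]
bar -0.0101 0.01 0.0459
scene lid (array([0.4747, 0.193 ]), array([0.1542, 0.1996]), 0.7, 1956)
scene carrier local min/max [-0.0698 -0.0889] [0.0702 0.0951]
side carrier local min/max [-0.07   -0.0871] [0.0736 0.0946]
```

Run:
```python
from h import *
a=np.radians(-13.65); M=np.array([[np.cos(a),-np.sin(a)],[np.sin(a),np.cos(a)]])
t=np.array([.5246,-.2063])+M@np.array([.0000,.0007]); D=down(a); print(t)
p=manip.current_ee_pos(); manip.move_l([p[0],p[1],.2],max_speed=.15)
manip.move_ptp([*t,.2],D); manip.move_l([*t,.128],max_speed=.1); manip.dwell(.2)
f0=manip.current_force(); print(f0.round(2),manip.current_ft_torque().round(3))
for z in np.arange(.126,.1105,-.001):
    manip.move_l([*t,z],max_speed=.02); f=manip.current_force()-f0
    print(round(z,4),f.round(2),manip.current_ft_torque().round(2),manip.current_ee_pos()[2].round(4))
    if f[2]>5: break
print(manip.current_time())
```

```text
[ 0.52476519 -0.20561977]
[ 0.53  0.08 -2.56] [0.03  0.013 0.027]
0.126 [-0.17 -0.13  0.19] [-0.01 -0.03  0.01] 0.126
0.125 [ 0.13  0.2  -0.22] [ 0.08 -0.03 -0.01] 0.1249
0.124 [-0.36 -0.03 -0.31] [-0.01 -0.01  0.01] 0.1239
0.123 [-0.28 -0.62  1.12] [0.05 0.03 0.04] 0.1229
0.122 [-0.77 -0.5  -0.6 ] [-0.03 -0.02 -0.03] 0.1219
0.121 [-0.19  0.33  0.45] [-0.03 -0.06  0.02] 0.1209
0.12 [ 0.21 -0.03 -0.09] [-0.02  0.04 -0.03] 0.1199
0.119 [-0.75  0.15  0.53] [-0.04  0.03  0.02] 0.1189
0.118 [-1.14 -0.11  0.5 ] [-0.    0.02 -0.01] 0.1179
0.117 [-0.9  -0.02 -0.35] [ 0.02  0.02 -0.01] 0.1169
0.116 [-0.94 -0.41 -0.01] [-0.01  0.03 -0.08] 0.1159
0.115 [-0.16  0.8  -0.08] [-0.03 -0.    0.02] 0.1149
0.114 [-1.28 -0.57 -0.51] [-0.01  0.05 -0.  ] 0.1139
0.113 [-3.9   1.21  8.56] [ 0.29  0.45 -0.02] 0.1136
15.5083
```

It went in cleanly and made contact at the home height. I'll release, back off and check.

Run:
```python
from h import *
p=manip.current_ee_pos()
manip.set_gripper(.5); manip.move_l([p[0],p[1],.18],max_speed=.12)
manip.move_l([p[0],p[1],.3],max_speed=.25); manip.dwell(.1)
k=manip.get_calibration("wrist"); im,d=manip.grab_frame("wrist"); cv2.imwrite("pics/seated.png",im[:,:,::-1])
P,C=cloud(im,d,k); c=(.5246,-.2063); a=np.radians(-13.62); M=np.array([[np.cos(a),-np.sin(a)],[np.sin(a),np.cos(a)]])
L=(P[:,:2]-c)@M; m=near(P,c,.15,.085,.11)&(C.min(1)>165)&(abs(L[:,0])<.09)
b=m&(abs(L[:,0])>.045); print("plate",L[b].min(0).round(4),L[b].max(0).round(4),"z",np.median(P[b,2]))
A=np.c_[L[b],np.ones(b.sum())]; print("plane",np.linalg.lstsq(A,P[b,2],rcond=None)[0].round(4))
for n in("clip_left_tab","clip_right_tab"): print(n,[((M.T@(np.array(r["at"])[:2]-c)).round(4),round(r["at"][2],3),r["confidence"]) for r in manip.look_for("wrist",n)])
h=near(P,c,.16,.06,.11)&(C.max(1)<130)&(abs(L[:,1])>.1)
for s in(1,-1):
    q=h&(s*L[:,1]>0); print("clip",s,L[q].min(0).round(4),L[q].max(0).round(4),P[q,2].max().round(4),q.sum())
print(manip.current_time())
```

```text
plate [-0.0755 -0.0983] [0.0763 0.0987] z 0.09843763097017351
plane [ 0.0009 -0.0031  0.0986]
clip_left_tab [(array([0.0005, 0.1189]), 0.096, 0.75)]
clip_right_tab [(array([-0.0012, -0.1155]), 0.086, 0.79)]
clip 1 [-0.0362  0.1037] [0.0359 0.1317] 0.1055 1691
clip -1 [-0.0349 -0.1303] [ 0.0352 -0.1101] 0.1056 1323
17.4583
```

View pics/seated.png

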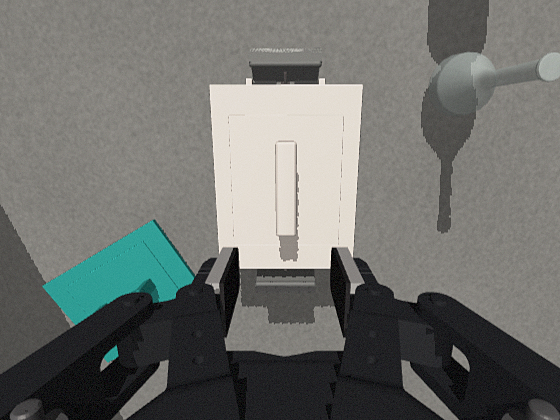

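The lid is home: plate at z 98.4 mm, level, and within 0.5 mm of centre. In the picture it lies squarely at columns 210–362, rows 85–268, with both clips still open. I'll push the left clip now.

```bash
cat >> h.py <<'E'
A=np.radians(-13.62); MC=np.array([[np.cos(A),-np.sin(A)],[np.sin(A),np.cos(A)]]); C0=np.array([.5248,-.2060])
def w(y,z,x=0): return [*(C0+MC@np.array([x,y])),z]
def push(s):
    manip.move_l(w(s*.172,.16),down(A),max_speed=.3); manip.move_l(w(s*.172,.078),max_speed=.15)
    manip.move_l(w(s*.150,.078),max_speed=.1); manip.dwell(.1); f0=manip.current_force()
    for i,y in enumerate(np.arange(.148,.1215,-.002)):
        manip.move_l(w(s*y,.078+min(.008,max(0,(.146-y)*.35))),max_speed=.04)
        f=manip.current_force()-f0; fl=np.r_[MC.T@f[:2],f[2]]; print(round(y,3),fl.round(1))
        if np.linalg.norm(f)>25: print("stop"); break
    manip.move_l(w(s*.160,manip.current_ee_pos()[2]),max_speed=.15)
    manip.move_l(w(s*.172,.2),max_speed=.3); print(manip.current_time())
E
python3 - <<'E'
from h import *
manip.set_gripper(0.)
manip.move_l(w(.172,.3),max_speed=.3)
push(1)
k=manip.get_calibration("wrist"); im,d=manip.grab_frame("side"); k=manip.get_calibration("side")
P,C=cloud(im,d,k); L=(P[:,:2]-C0)@MC; q=(abs(L[:,0])<.04)&(L[:,1]>.09)&(L[:,1]<.15)&(P[:,2]>.06)&(P[:,2]<.115)
print(L[q].max(0),q.sum()); cv2.imwrite("pics/left.png",cv2.resize(im[100:220,250:400,::-1],None,fx=4,fy=4))
E
```

```text
0.148 [-0.2  0.2 -0.9]
0.146 [ 0.5  0.4 -0.5]
0.144 [-0.7  4.1 -0.9]
0.142 [-0.9  4.6  2.8]
0.14 [-0.5  4.6  2.8]
0.138 [-0.2  1.7  0.7]
0.136 [ 1.4  1.3 -1.1]
0.134 [-0.6  0.9 -0.5]
0.132 [ 0.5  1.7 -0.4]
0.13 [ 0.1  0.2 -0.8]
0.128 [-0.1  0.2 -1.2]
0.126 [ 0.9  0.4 -1.5]
0.124 [ 0.7  0.2 -0.7]
0.122 [ 0.4  5.  -0.1]
24.8833
[0.03957179 0.11675987] 379
```

View pics/left.png

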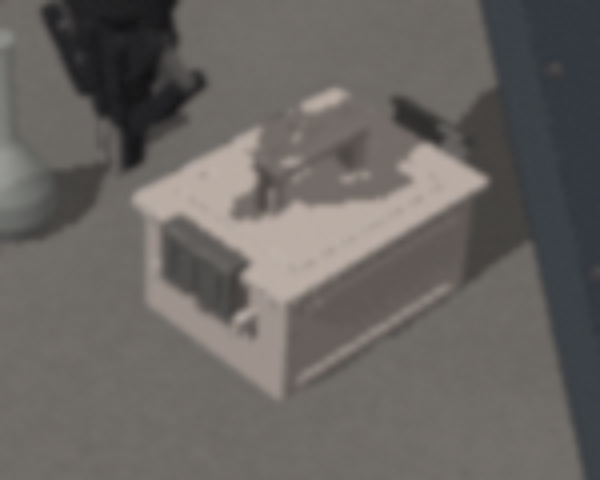

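The left clip is snapped shut over the lid end, at crop (205,265). The right one still stands open at crop (430,120). I'll push it now, crossing above the handle.

Run:
```python
from h import *
manip.move_l(w(-.172,.2),max_speed=.3)
push(-1)
manip.move_l(w(-.10,.32),max_speed=.3); manip.dwell(.1)
k=manip.get_calibration("wrist"); im,d=manip.grab_frame("wrist"); cv2.imwrite("pics/fin.png",im[:,:,::-1])
P,C=cloud(im,d,k); L=(P[:,:2]-C0)@MC; z=P[:,2]
for s in(1,-1):
    q=(abs(L[:,0])<.03)&(s*L[:,1]>.085)&(s*L[:,1]<.14)&(z>.06)&(z<.12)&(C.max(1)<140)
    print(s,L[q].min(0).round(4),L[q].max(0).round(4),z[q].max().round(4),q.sum())
b=(abs(L[:,0])>.045)&(abs(L[:,0])<.07)&(abs(L[:,1])<.095)&(z>.085)&(z<.11); print("plate z",np.median(z[b]),np.linalg.lstsq(np.c_[L[b],np.ones(b.sum())],z[b],rcond=None)[0].round(4))
print(manip.current_time())
```

```text
0.148 [ 0.2 -0.4  0.5]
0.146 [ 0.5  0.5 -0.2]
0.144 [ 0.2 -0.1 -0.4]
0.142 [ 0.1 -0.7  0.1]
0.14 [-0.7 -3.4  0.6]
0.138 [-0.8 -4.7  3. ]
0.136 [ 1.2 -3.7  1.5]
0.134 [ 1.2 -1.5  0.6]
0.132 [-0.1  0.2 -0.2]
0.13 [1.4 0.7 1. ]
0.128 [0.3 0.3 0.2]
0.126 [0.4 0.6 0.3]
0.124 [-0.1 -0.4  0.2]
0.122 [0.5 0.1 0.3]
32.1167Traceback (most recent call last):
  File "<stdin>", line 9, in <module>
    return umr_minimum(a, axis, None, out, keepdims, initial, where)
ValueError: zero-size array to reduction operation minimum which has no identity
```

View pics/fin.png

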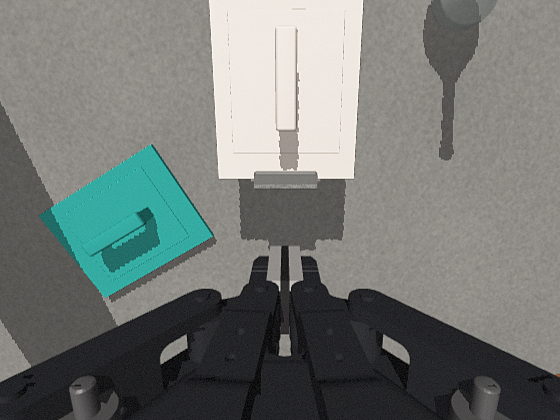

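The right clip is shut, its lip over the lid's end at (285,180). One last view with both clips in frame before handing in.

Run:
```python
from h import *
manip.move_l(w(0,.34),max_speed=.3); manip.dwell(.1)
k=manip.get_calibration("wrist"); im,d=manip.grab_frame("wrist"); cv2.imwrite("pics/fin2.png",im[:,:,::-1])
P,C=cloud(im,d,k); L=(P[:,:2]-C0)@MC; z=P[:,2]
for s in(1,-1):
    q=(abs(L[:,0])<.03)&(s*L[:,1]>.085)&(s*L[:,1]<.14)&(z>.085)&(z<.12); e=s*L[q,1]
    print(s,"outermost",e.max().round(4),"top z",z[q].max().round(4))
b=(abs(L[:,0])>.045)&(abs(L[:,0])<.07)&(abs(L[:,1])<.095)&(z>.085)&(z<.11); print("plate z",np.median(z[b]),np.linalg.lstsq(np.c_[L[b],np.ones(b.sum())],z[b],rcond=None)[0].round(4))
print(manip.current_time())
```

```text
1 outermost 0.1096 top z 0.1069
-1 outermost 0.1005 top z 0.1063
plate z 0.09856204887350384 [ 0.0008 -0.0014  0.0986]
33.525
```

View pics/fin2.png

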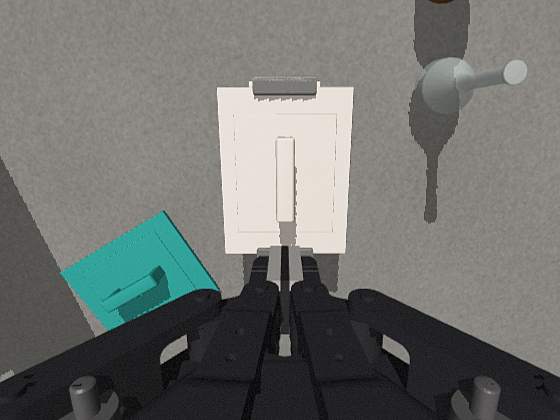

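The left clip is shut over the lid's end at (285,87), tab at 109.6 mm. The lid is flat at z 98.6 mm, and the right clip showed shut in the view before. Handing in.

```bash
python3 -c "
from bench import manip
print(manip.sign_off())"
```

```text
the job is handed in; nothing more can be done
None
```

The white lid is seated fully home and both end clips are snapped shut over it; the glassware was not touched, and I handed the job in at about 34 s on the robot's clock.

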